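# Clamp a pump head and knock its spring pin home

## Task

Slide the vice's jaw gently shut by its red post until the pump-head block sits square and snug between both jaws. Then pick up the mallet and knock the brass pin on top of the block fully home, with one or more brisk taps of the mallet head rather than a slow push or the gripper itself. Finally stand the mallet on its head on the rubber mat again, leaving the block clamped and everything else on the bench where it is.

Things in the scene. Friction and masses are not known exactly. Their poses are not given: they have to be found in the camera images.
- vice: blue low vice base bolted to the bench, 120 (x) x 200 (y) mm, its bed (top face) 25 mm above the bench. Origin on the bench under the point of the bed that lies 25 mm before the fixed jaw's face; the jaws close along its y axis; z up
- fixed_jaw: fixed steel jaw on the vice bed, 80 mm wide (x), 24 mm thick (y), 26 mm high. Origin on the bed at the middle of its gripping face, which looks along its -y
- jaw: sliding steel jaw, same size, its gripping face looks along its +y; origin on the bed at the middle of that face. Behind the face (-y) it has a grey carriage 18 mm high and a red upright post to move it by, 22 (x) x 20 (y) mm, 52 mm high above the bed, post axis 62 mm behind the face. It slides stiffly (about 5 N) along +y towards the fixed jaw and stays where it is left
- jaw_post (a point): middle of the top of the red post on the sliding jaw, 77 mm above the bench
- block: loose aluminium pump-head block, 50 (x) x 44 (y) x 32 (z) mm, lying on the vice bed between the jaws, its 44 mm width across them; brass ports, 12 mm across, stick out 10 mm from its two x ends. Origin at the centre of its underside; about 0.35 kg
- pin (a joint): how far the brass spring pin in the middle of the block's top has been driven in, m: at 0 it stands 13.5 mm above the block, at 0.012 it is fully home, 1.5 mm above the block. It resists with about 10 N, springs hardly back, and stays where it is driven
- pin_head: the brass pin; origin at the centre of its top. It is 12 mm across and moves down along the block's z
- mallet: small mallet standing on one face of its head, handle level. Head upright, 38 mm across and 72 mm tall, white face below, orange face on top; wooden handle 20 mm wide and 24 mm high, its axis 40 mm above the lower face, running along the mallet's -x from 15 to 110 mm from the head's axis. Origin at the centre of the lower (white) striking face, z up; 0.3 kg
- mallet_grip (a point): point on the handle's axis 42 mm from the head's axis, good to grip
- mat: dark rubber mat, fixed, 200 (x) x 130 (y) x 4 mm, on which the mallet stands. Origin at the centre of its underside
- bottle_a: bystander: clear glass bottle with a blue cap, 70 mm across, 150 mm tall; origin at the underside, 0 mm above the bench
- bottle_b: bystander: amber glass bottle with a blue cap, 60 mm across, 120 mm tall; origin at the underside, 0 mm above the bench
- jar: bystander: low clear jar with a white lid, 56 mm across, 60 mm tall; origin at the underside, 0 mm above the bench
- cap: bystander: small red plastic plug, 28 mm across, 26 mm tall; origin at the underside, 0 mm above the bench
- vial: bystander: small amber vial with a black cap, 26 mm across, 45 mm tall; origin at the underside, 0 mm above the bench
- wrench: bystander: steel wrench lying flat
- screwdriver: bystander: screwdriver lying flat
- rack: bystander, fixed: blue block with amber vials, 130 (x) x 90 (y) mm, 48 mm tall; origin at the centre of its underside

How it is judged:
On the way, in this order (a step that is already met when the one before it is completed fails the run):
1. the block is squeezed between both jaws: square, on the bed, each jaw pressing on it with more than 2 N (y of jaw in the frame of vice between -0.0208 and -0.0165 m and angle between the y axis of block and the y axis of vice, either way round below 0.05 rad and z of block in the frame of vice between 0.022 and 0.0275 m and y of block in the frame of vice between 0 and 0.006 m and x of block in the frame of vice between -0.035 and 0.035 m and contact force between each of jaw, fixed_jaw and block above 2 N), for 0.1 s.
2. a tap: the pin moves down faster than 0.03 m/s under the mallet (velocity of joint pin above 0.03 m/s and contact force between mallet and pin_head above 3 N).
3. the pin is fully home (within 1.5 mm) (value of joint pin above 0.0105 m), for 0.1 s.
At the end, for the whole second after the job is handed in: Block on the vice bed, square within 0.05 rad, within 35 mm of the jaws' middle, jaws closed on it (gap 41.5 to 45.8 mm for the 44 mm block); pin within 1.5 mm of fully home; mallet at rest upright on its head (0.12 rad) on the mat, the head's axis inside the mat's edges (y of jaw in the frame of vice between -0.0208 and -0.0165 m and angle between the y axis of block and the y axis of vice, either way round below 0.05 rad and z of block in the frame of vice between 0.022 and 0.0275 m and y of block in the frame of vice between 0 and 0.006 m and x of block in the frame of vice between -0.035 and 0.035 m and value of joint pin above 0.0105 m and angle between mallet's own z axis and vertical below 0.12 rad and x of mallet in the frame of mat between -0.1 and 0.1 m and y of mallet in the frame of mat between -0.065 and 0.065 m and z of mallet in the frame of mat between 0.001 and 0.008 m and linear speed of each of mallet, block below 0.02 m/s); the robot touches nothing.
It fails at once if the jaw crushes the block (over 45 N) (contact force between jaw and block above 45 N).
It fails at once if the gripper itself touches the pin (contact force between the fingers and pin_head above 1 N).
It fails at once if a bystander is moved by more than 25 mm (distance of any of bottle_a, bottle_b, jar, cap, vial, wrench, screwdriver from where it was at the start of the episode above 0.025 m).
It fails at once if a bottle, jar, vial or plug is tipped over (angle between any of bottle_a, bottle_b, jar, vial, cap's own z axis and vertical above 0.5 rad).
It also fails if it takes over 67 s, if anything falls off the work surface, if the arm or the gripper's body presses on something with over 40 N, if the wrist force passes 120 N, or if a joint passes its speed limit or range.

## Robot

A 7-joint arm with a two-finger parallel gripper is mounted at the origin on the work surface. World frame = base frame: x ahead of the robot, y to its left, z up, the work surface at z = 0. Lengths are in m, angles in rad, forces in N, time in s.
With the tool pointing down it reaches from about 0.35 to 0.9 m from the base axis. Payload 19.9 kg.
Tool frame: the origin (TCP) lies between the finger pads; the fingertips stand 19 mm ahead of it and the grasp point (between the pads) is the TCP; z points along the fingers, y is the direction in which the jaws open and shut (so a half turn about z gives the same grasp; the last joint's range is limited). The gripper opens to 94 mm and grips with 3 to 60 N. Pads are 16 mm wide; open, the fingers measure 119 mm over their backs; the gripper's body (75 mm by 177 mm) begins 78 mm behind the grasp point.
Start: joints at [1.188, 0.417, -0.01, 1.614, 0.005, 1.111, -0.053], TCP at [0.209, -0.589, 0.224] pointing down, gripper open.
Joint ranges: [-2.81, 2.81], [-0.39, 2.02], [-1.27, 1.25], [0.06, 2.57], [-1.19, 4.33], [0.19, 2], [-2.82, 2.82]. Speed limits (rad/s): [1.89, 1.89, 2.39, 2.39, 3.01, 3.01, 3.01].

## Interface

Orientations are given as a 3x3 rotation matrix whose columns are the frame's x, y, z axes.
In Python, from rig import robot gives the robot as it stands. Calls block until the motion is done:
- robot.move_ptp(position, orientation): joint-space move of the TCP to a pose.
- robot.move_linear(position, velocity=0.15, frame=None, threshold=None): straight line of the TCP; frame=None keeps the orientation; velocity is the mean speed in m/s. With threshold (N) it stops when the force on the tool has changed by that much, and returns True; else False.
- robot.goto_joints(angles): joint-space move.
- robot.gripper_to(opening): finger opening in m; the grip force is fixed at half the most; returns when the fingers have stopped.
- robot.pause(seconds).
- robot.ik(position, orientation): joint angles nearest the present ones, or None.
- robot.get_state(): the state.
- robot.grab_frame(name): name is "side" or "top"; returns the picture (420x560x3 uint8, red, green, blue); there is no depth.
- robot.camera_info(name): a dict with "fx", "fy", "cx", "cy" (pixels), "dist" ([k1, k2, p1, p2, k3] as OpenCV has them; the pictures are not rectified), "rvec" (rotation vector, rad) and "tvec" (3), from world to camera coordinates, as OpenCV has them. Camera axes: x right, y down, z forward; pixel columns grow to the right and rows downward; lengths in m; the calibration is good to about 2 mm. A picture is of the moment at which its call begins. camera_info takes no time and is no camera call.
A pose or a line that the arm cannot do raises robot.PlanningError and nothing moves.
- robot.sign_off(): hands the job in, once; it reports no verdict.
The state is a dict: "time": time; "qpos": joint angles; "joint_vel": joint speeds; "effort": joint torques, N m; "ee_pos": TCP position; "tool_rot": TCP orientation; "force": force on the tool from outside, world axes, zero at the start; "moment": the same for the moment, N m; "opening": finger opening in m.
Only numpy, scipy, OpenCV 4.12 (cv2) and the standard library are available. Lean on these libraries where they do the work, as an engineer would, in place of code of your own. Each camera call takes 0.05 s, during which the arm holds its last target. There are 200 camera calls.

## Working session

There is one attempt and no reset: what is moved stays moved. The work goes in short steps, each a Python script; the robot and the scene stay as the last script left them, time stands still between calls to the robot, and variables do not carry over. Pictures are saved under pics/ and viewed, about 8 in all and at most 12, crops included, and the job is handed in when it is done.

```bash
mkdir -p pics
python3 - <<'E'
from rig import robot
import cv2
for n in ("side","top"):
    f=robot.grab_frame(n); cv2.imwrite(f"pics/{n}0.png",f[:,:,::-1]); print(robot.camera_info(n))
s=robot.get_state();print(s['ee_pos'],s['tool_rot'],s['time'],s['opening'])
E
```

```text
{'fx': 399.49910469532125, 'fy': 399.49910469532125, 'cx': 285.4783647683059, 'cy': 202.49892119229526, 'dist': array([0.0198688, 0.       , 0.       , 0.       , 0.       ]), 'rvec': array([ 0.9810463 , -2.40497397,  1.10748314]), 'tvec': array([0.43098375, 0.30340984, 0.80702076])}
{'fx': 392.93028320478754, 'fy': 392.93028320478754, 'cx': 278.83021884814104, 'cy': 212.27544875216648, 'dist': array([-0.10381368,  0.        ,  0.        ,  0.        ,  0.        ]), 'rvec': array([ 2.14375715, -2.12958428,  0.20574043]), 'tvec': array([0.0165272 , 0.54939587, 0.88954948])}
[ 0.20880453 -0.5887607   0.22389325] [[ 9.42499602e-01  3.34207011e-01 -4.16349756e-04]
 [ 3.34207264e-01 -9.42499103e-01  9.72089584e-04]
 [-6.75301174e-05 -1.05534116e-03 -9.99999441e-01]] 0.1 0.09375241898193479
```

View pics/side0.png

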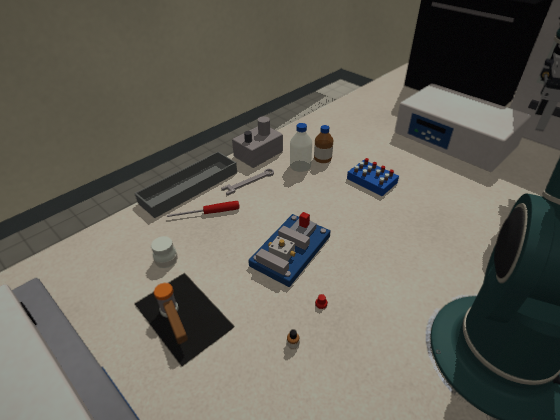

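View pics/top0.png

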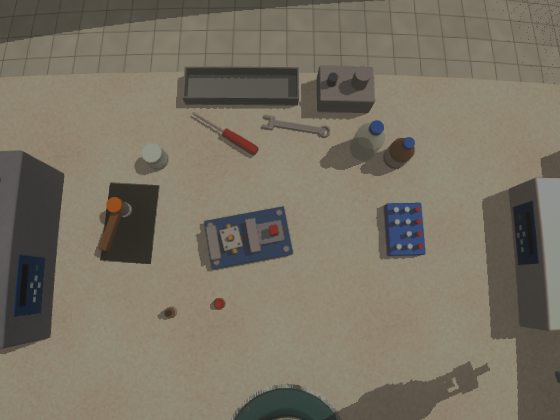

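The side and top views show the vice at top px (248,238), with its red post at (274,230) and the pin at (230,238). The mallet head is at about (114,205), with its handle running to (107,245). I'll make enlarged crops next.

```bash
cat > h.py <<'E'
from rig import robot
import numpy as np, cv2
def cam(n):
    c=robot.camera_info(n); K=np.array([[c['fx'],0,c['cx']],[0,c['fy'],c['cy']],[0,0,1]])
    return K,np.array(c['dist']),np.array(c['rvec']),np.array(c['tvec'])
def ray(n,uv):
    K,d,r,t=cam(n); R=cv2.Rodrigues(r)[0]
    p=cv2.undistortPoints(np.array([[uv]],float),K,d)[0,0]
    return -R.T@t, R.T@np.array([p[0],p[1],1])
def onplane(n,uv,z):
    o,v=ray(n,uv); return o+v*(z-o[2])/v[2]
def tri(a,b):
    o1,v1=ray("top",a);o2,v2=ray("side",b)
    s=np.linalg.lstsq(np.c_[v1,-v2],o2-o1,rcond=None)[0]
    p,q=o1+v1*s[0],o2+v2*s[1]; return (p+q)/2,np.linalg.norm(p-q)
def proj(n,P):
    K,d,r,t=cam(n); return cv2.projectPoints(np.array(P,float).reshape(-1,3),r,t,K,d)[0][:,0]
def down(ang): # tool y (jaw opening) axis at world angle ang, tool z down
    y=np.array([np.cos(ang),np.sin(ang),0]);z=np.array([0,0,-1.]);return np.c_[np.cross(y,z),y,z]
E
python3 - <<'E'
import cv2,numpy as np
from h import *
t=cv2.imread('pics/top0.png');s=cv2.imread('pics/side0.png')
def crop(i,x,y,w,h,k):
    return cv2.resize(i[y:y+h,x:x+w],None,fx=k,fy=k,interpolation=cv2.INTER_CUBIC)
cv2.imwrite('pics/c1.png',crop(t,200,200,100,75,8))
cv2.imwrite('pics/c2.png',np.hstack([crop(t,95,175,66,100,6),crop(s,130,270,66,100,6)]))
cv2.imwrite('pics/c3.png',crop(s,245,205,100,75,8))
def blob(n,img,lo,hi,box):
    hsv=cv2.cvtColor(img,cv2.COLOR_BGR2HSV);m=cv2.inRange(hsv,lo,hi);k=np.zeros_like(m);x,y,w,h=box;k[y:y+h,x:x+w]=1
    ys,xs=np.nonzero(m*k);return xs.mean(),ys.mean(),len(xs)
red=((0,170,90),(6,255,255))
print(blob("top",t,*red,(262,220,25,20)),blob("side",s,*red,(295,205,20,25)))
for n,i,b in(("top",t,(100,180,40,80)),("side",s,(145,275,45,75))):print(blob(n,i,(7,150,60),(20,255,255),b))
print(np.round([onplane("top",p,z) for p,z in [((274,230),.077),((230,238),.07),((114,205),.076),((107,245),.05)]],3))
E
```

```text
(np.float64(273.7608695652174), np.float64(228.91304347826087), 46) (np.float64(304.4594594594595), np.float64(215.05405405405406), 37)
(np.float64(114.07692307692308), np.float64(204.53846153846155), 208)
(np.float64(169.8003144654088), np.float64(307.8694968553459), 636)
[[0.503 0.031 0.077]
 [0.484 0.133 0.07 ]
 [0.559 0.408 0.076]
 [0.467 0.429 0.05 ]]
```

View pics/c1.png

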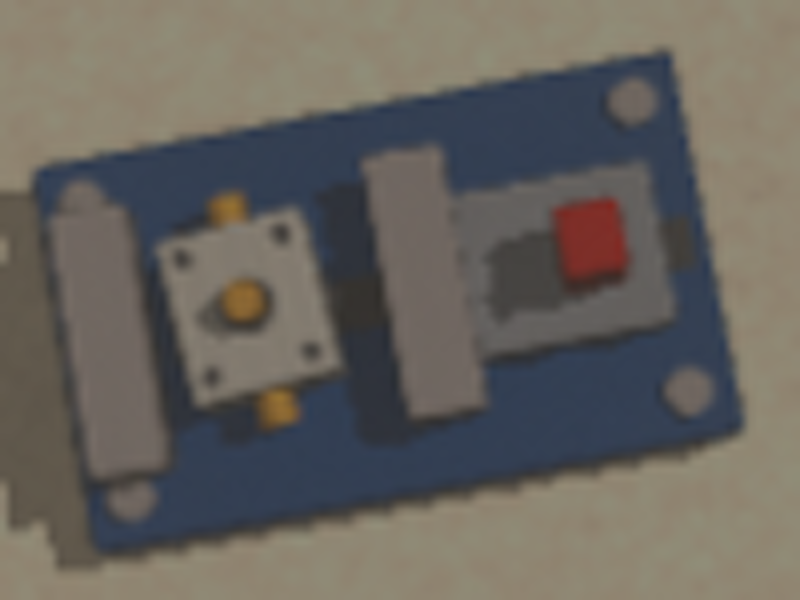

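View pics/c2.png

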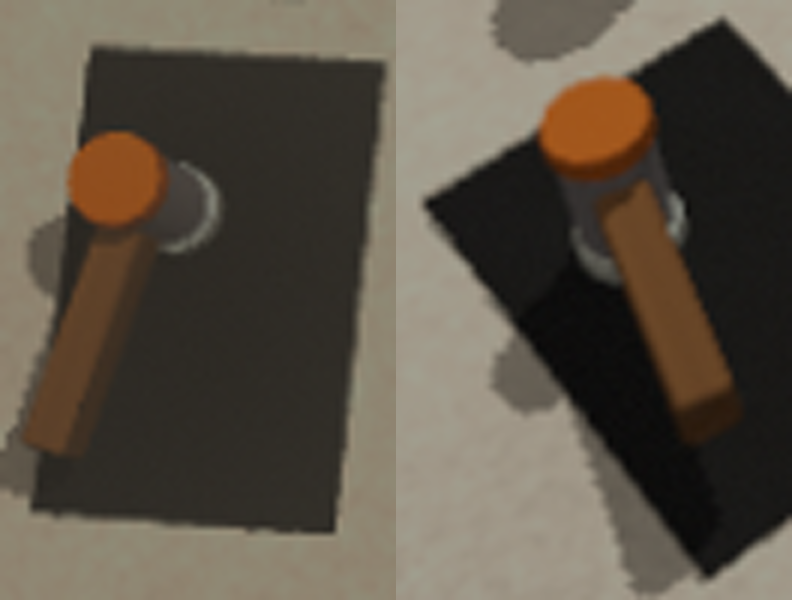

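View pics/c3.png

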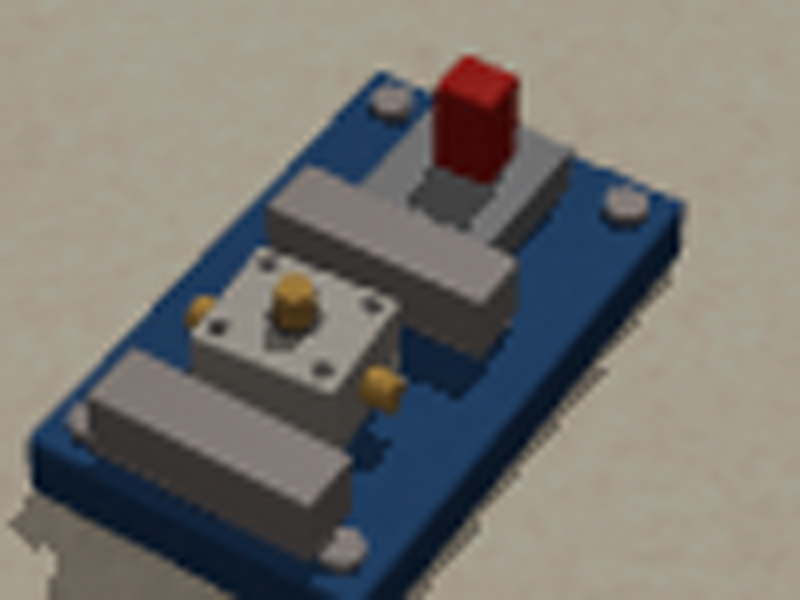

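The crops show the block turned slightly to the jaws, a clear gap on both sides, and the mallet handle's top face in both views. Next I'll compute poses from the corners I picked.

Run:
```python
from h import *
c1=lambda x,y:((x+.5)/8-.5+200,(y+.5)/8-.5+200)
c3=lambda x,y:((x+.5)/8-.5+245,(y+.5)/8-.5+205)
c2=lambda x,y:((x+.5)/6-.5+95,(y+.5)/6-.5+175)
c2s=lambda x,y:((x-396+.5)/6-.5+130,(y+.5)/6-.5+270)
np.set_printoptions(precision=4,suppress=True)
def quad(name,pts,z,n="top",c=c1):
    P=np.array([onplane(n,c(*p),z)[:2] for p in pts]);e=P-np.roll(P,-1,0)
    a=[np.degrees(np.arctan2(*v[::-1])) for v in e]
    print(name,P.mean(0),"edges",np.linalg.norm(e,axis=1),"ang mod 90",np.mod(np.array(a)+45,90)-45);return P.mean(0)
quad("vice",[(35,170),(668,50),(745,432),(97,555)],.025)
quad("fj",[(50,220),(125,203),(170,467),(93,482)],.051)
quad("fj_s",[(135,350),(352,462),(305,505),(88,398)],.051,"side",c3)
quad("jaw",[(362,158),(440,147),(487,405),(410,418)],.051)
quad("jaw_s",[(308,168),(518,262),(480,303),(267,208)],.051,"side",c3)
quad("post",[(553,205),(617,198),(627,272),(563,280)],.077)
quad("post_s",[(470,57),(518,77),(483,105),(433,85)],.077,"side",c3)
quad("blk",[(155,243),(300,205),(343,372),(200,410)],.057)
quad("blk_s",[(262,248),(398,302),(335,392),(192,340)],.057,"side",c3)
print("pin",onplane("top",c1(244,301),.0705),onplane("side",c3(296,285),.0705),tri(c1(244,301),c3(296,285)))
print("head",onplane("top",c2(116,179),.076),onplane("side",c2s(597,120),.076))
for n,c,pts in(("top",c2,[(112,235),(46,440)]),("side",c2s,[(622,195),(703,395)])):
    a,b=[onplane(n,c(*p),.056) for p in pts];print("handle",a,b,np.degrees(np.arctan2(*(a-b)[1::-1])),np.linalg.norm(a-b))
for n,c,pts in(("top",c2,[(92,46),(385,64),(335,533),(32,512)]),):quad("mat",pts,.004,n,c)
```

```text
vice [0.4919 0.0944] edges [0.1968 0.1192 0.1975 0.1185] ang mod 90 [11.3821 11.4032 11.1765 11.0517]
fj [0.4758 0.174 ] edges [0.0227 0.0793 0.0229 0.0785] ang mod 90 [13.4245 11.3368 11.5873 11.209 ]
fj_s [0.4763 0.175 ] edges [0.0781 0.0209 0.0759 0.0231] ang mod 90 [10.2323  4.3108 11.973  10.3191]
jaw [0.4946 0.0816] edges [0.0233 0.0778 0.0228 0.0784] ang mod 90 [ 8.6038 11.0513 10.0361 11.414 ]
jaw_s [0.4949 0.082 ] edges [0.0771 0.0213 0.0771 0.0221] ang mod 90 [11.6307  9.0434 12.2371  9.1402]
post [0.5042 0.0331] edges [0.0185 0.0216 0.0185 0.0219] ang mod 90 [6.7459 7.9673 7.59   8.0578]
post_s [0.5052 0.0331] edges [0.0176 0.0174 0.018  0.0179] ang mod 90 [11.8414  2.8613 13.309   1.8998]
blk [0.4859 0.1324] edges [0.0439 0.0509 0.0429 0.0509] ang mod 90 [15.348  15.5412 15.4415 16.6019]
blk_s [0.4864 0.1324] edges [0.0472 0.0409 0.0473 0.0434] ang mod 90 [15.4721 16.6913 18.406  16.6034]
pin [0.4861 0.1326 0.0705] [0.4873 0.1316 0.0705] (array([0.4861, 0.1325, 0.072 ]), np.float64(0.00038026715266114273))
head [0.56   0.4086 0.076 ] [0.5596 0.4085 0.076 ]
handle [0.5411 0.4167 0.056 ] [0.4589 0.4375 0.056 ] -14.165418975228393 0.08476826663954297
handle [0.5417 0.4144 0.056 ] [0.457  0.4389 0.056 ] -16.079850239043527 0.08820896329722698
mat [0.5291 0.3948] edges [0.1288 0.1981 0.1292 0.1992] ang mod 90 [-3.3249 -2.7759 -2.8719 -2.891 ]
```

```bash
cat >> h.py <<'E'
VY=np.array([-np.sin(np.radians(11.3)),np.cos(np.radians(11.3)),0])
def st(m=""):
    s=robot.get_state();print(m,"t%.2f"%s['time'],np.round(s['ee_pos'],4),np.round(s['force'],1),round(s['opening'],4));return s
E
python3 - <<'E'
from h import *
F=down(np.radians(11.3)); q1=robot.ik([.5104,.0037,.15],F);F2=down(np.radians(191.3)); q2=robot.ik([.5104,.0037,.15],F2);print(q1,q2)
R=F if q2 is None or (q1 is not None and abs(q1[6])<abs(q2[6])) else F2
P=np.array([.5104,.0037,.0])-.006*VY
robot.move_ptp(P+[0,0,.16],R);robot.gripper_to(0.0);st()
robot.move_linear(P+[0,0,.067],.15);st()
r=robot.move_linear(P+[0,0,.067]+.045*VY,.025,threshold=18);print(r);st()
robot.pause(.3);st()
f=robot.grab_frame("top");cv2.imwrite("pics/t1.png",cv2.resize(f[200:275,200:300,::-1],None,fx=8,fy=8,interpolation=cv2.INTER_CUBIC))
f=robot.grab_frame("side");cv2.imwrite("pics/s1.png",cv2.resize(f[205:280,245:345,::-1],None,fx=8,fy=8,interpolation=cv2.INTER_CUBIC))
E
```

```text
[ 0.49759073  0.37889207 -0.67847239  1.94911072  0.29755477  0.91376674
 -0.13317613] [-0.91282364  0.52392931  1.08736117  1.99178952 -0.56728249  0.96904346
 -2.48529266]
 t3.88 [ 0.5116 -0.0022  0.16  ] [0.7 0.7 0. ] 0.0003
 t4.64 [ 0.512  -0.002   0.0677] [ 0.1 -0.2 -0.3] 0.0006
True
 t6.39 [0.5031 0.0393 0.0669] [ 0.4 -1.6  0.5] 0.0005
 t6.69 [0.5029 0.0392 0.0666] [-0.6 -0.5 -0.6] 0.0005
```

View pics/s1.png

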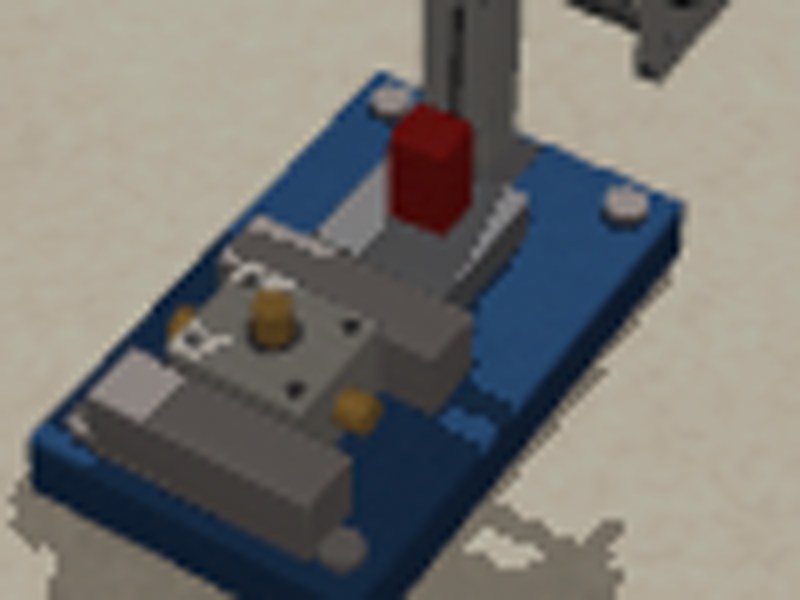

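The side view shows the jaw on the block and the block close to the fixed jaw (pin at crop px (273,318)). The measured force has already dropped off, so I'll push further in small steps and watch the force.

Run:
```python
from h import *
s=st();P=s['ee_pos']; 
for k in range(14):
    P=P+.0007*VY; P[2]=.067
    r=robot.move_linear(P,.01,threshold=22); robot.pause(.05); s=st(str(r))
    if r or abs(s['force']@VY)>17: break
robot.pause(.2)
st("hold")
f=robot.grab_frame("top");cv2.imwrite("pics/t2.png",cv2.resize(f[200:275,200:300,::-1],None,fx=8,fy=8,interpolation=cv2.INTER_CUBIC))
```

```text
t6.79 [0.5029 0.0392 0.0667] [0.2 0.7 0.8] 0.0002
False t7.09 [0.5028 0.0393 0.0669] [ 1.6 -4.7 -2.4] 0.0007
False t7.39 [0.5028 0.0394 0.0669] [ 2.8 -8.9 -3. ] 0.0003
False t7.69 [0.5028 0.0394 0.0669] [  2.6 -12.2  -2.2] 0.0004
False t7.99 [0.5027 0.0395 0.0669] [  3.8 -16.3  -2.2] 0.0004
False t8.29 [0.5027 0.0395 0.067 ] [  4.8 -20.1  -2.6] 0.0007
hold t8.49 [0.5027 0.0395 0.0669] [  4.3 -20.1  -2.2] 0.0006
```

The force now holds at 20 N with no motion, so the block is clamped. I'll back off, check the result, and grip the mallet.

Run:
```python
from h import *
s=robot.get_state();P=s['ee_pos']
robot.move_linear(P-.012*VY,.08);robot.move_linear(P-.012*VY+[0,0,.11],.25);st()
th=np.radians(-15.1);u=np.array([np.cos(th),np.sin(th),0])
G=np.array([.5598,.4085,0])-.042*u
best=None
for a in(th+np.pi/2,th-np.pi/2):
    q=robot.ik(G+[0,0,.2],down(a));print(a,q)
    if q is not None and (best is None or abs(q[6])<abs(best[1][6])):best=(a,q)
R=down(best[0])
robot.move_ptp(G+[0,0,.2],R);robot.gripper_to(.06);st(f"ang {best[0]}")
f=robot.grab_frame("top");g=robot.grab_frame("side")
z=lambda i,x,y,k:cv2.resize(i[y:y+75,x:x+66,::-1],None,fx=k,fy=k,interpolation=cv2.INTER_CUBIC)
cv2.imwrite("pics/c4.png",np.hstack([z(f,200,200,6),z(g,245,205,6)]));cv2.imwrite("pics/f4.png",f[:,:,::-1]);cv2.imwrite("pics/g4.png",g[:,:,::-1])
```

```text
t9.47 [0.505  0.028  0.1771] [-0.2 -0.6 -0. ] 0.0003
1.3072516097437528 [-0.12424785  0.69244896 -0.9315108   1.49884899  0.57243146  1.24022495
  0.17406799]
-1.8343410438460404 [-0.46326221  0.54236542 -0.37736769  1.51146742  0.21205156  1.12827872
 -2.71680695]
ang 1.3072516097437528 t11.96 [0.5192 0.4194 0.2   ] [-0.2 -0.4  0.1] 0.0601
```

View pics/c4.png

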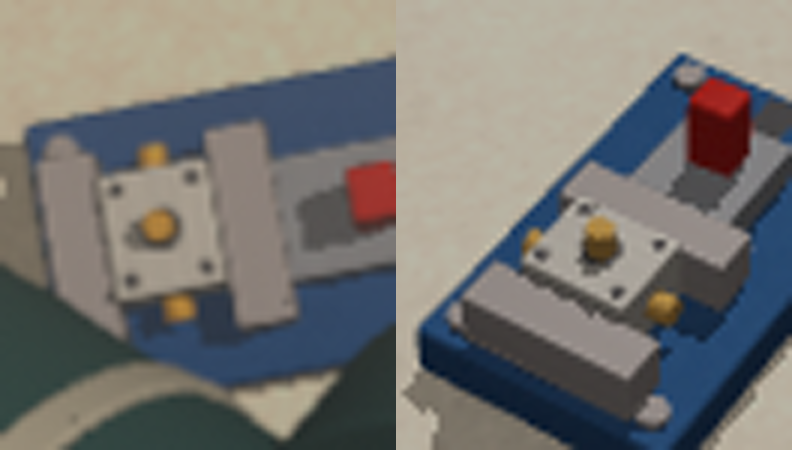

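The block now sits square and touching both jaws, with the pin at crop px (158,225) in the top view and (600,233) in the side view. Next I'll locate the pin and pick up the mallet.

Run:
```python
from h import *
a=((158.5)/6-.5+200,(225.5)/6-.5+200);b=((600-396+.5)/6-.5+245,(231)/6-.5+205)
print("pin",tri(a,b),onplane("top",a,.0705),onplane("side",b,.0705), "exp y~",np.array([.4784,.1627])-.022*VY[:2])
th=np.radians(-15.1);u=np.array([np.cos(th),np.sin(th),0]);G=np.array([.5598,.4085,0])-.042*u
robot.move_linear(G+[0,0,.1],.25)
print(robot.move_linear(G+[0,0,.045],.1,threshold=8));st()
robot.gripper_to(0.0);st("grip")
robot.move_linear(G+[0,0,.09],.12);st("lift")
g=robot.grab_frame("side");f=robot.grab_frame("top")
z=lambda i,x,y:cv2.resize(i[y:y+120,x:x+100,::-1],None,fx=4,fy=4,interpolation=cv2.INTER_CUBIC)
cv2.imwrite("pics/c5.png",np.hstack([z(f,70,160),z(g,120,240)]))
```

```text
pin (array([0.48647412, 0.14229596, 0.06951776]), np.float64(0.00017399537321574488)) [0.4862929  0.14212654 0.0705    ] [0.48587969 0.14299086 0.0705    ] exp y~ [0.48271082 0.14112648]
False
 t13.31 [0.5192 0.4197 0.0451] [ 0.6 -0.3 -0.2] 0.0602
grip t14.01 [0.5192 0.4195 0.0451] [-0.5 -0.1  0.8] 0.0201
lift t14.53 [0.5194 0.4192 0.0901] [ 0.3 -0.4 -3.5] 0.0196
```

View pics/c5.png

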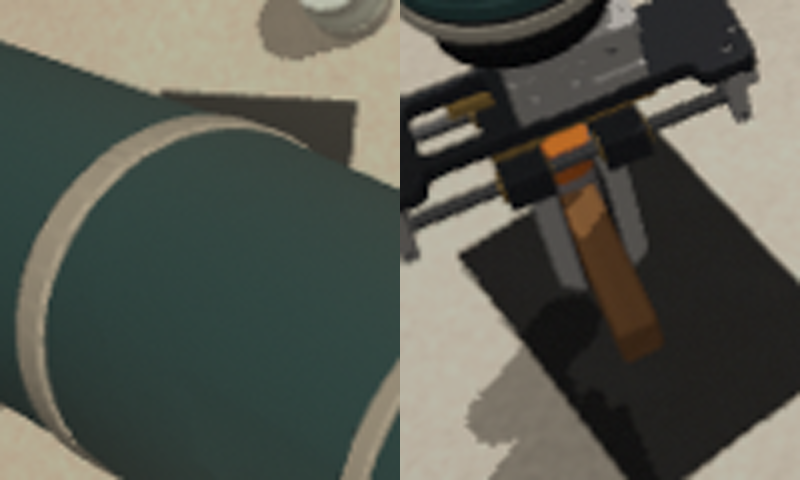

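The handle is gripped between the pads (side crop px (590,220)) and the mallet is level, so I can tap.

Run:
```python
from h import *
th=np.radians(-15.1);u=np.array([np.cos(th),np.sin(th),0]);S=np.array([.4862,.1423,0])-.042*u
p=robot.get_state()['ee_pos'].copy();p[2]=.19
robot.move_linear(p,.25);robot.move_linear(S+[0,0,.19],.3);robot.move_linear(S+[0,0,.145],.2);robot.pause(.2);st("pre")
r=robot.move_linear(S+[0,0,.0985],.2,threshold=50);st(f"tap {r}")
robot.move_linear(S+[0,0,.145],.2);robot.pause(.2);st("up")
g=robot.grab_frame("side")
cv2.imwrite("pics/c6.png",cv2.resize(g[170:290,230:350,::-1],None,fx=5,fy=5,interpolation=cv2.INTER_CUBIC))
```

```text
pre t16.98 [0.4462 0.1537 0.146 ] [-0.8 -0.1 -3.2] 0.0198
tap False t17.36 [0.4455 0.1534 0.0989] [ 0.6  0.1 -2.6] 0.0201
up t17.94 [0.4453 0.153  0.1445] [-0.3  0.1 -3. ] 0.0197
```

View pics/c6.png

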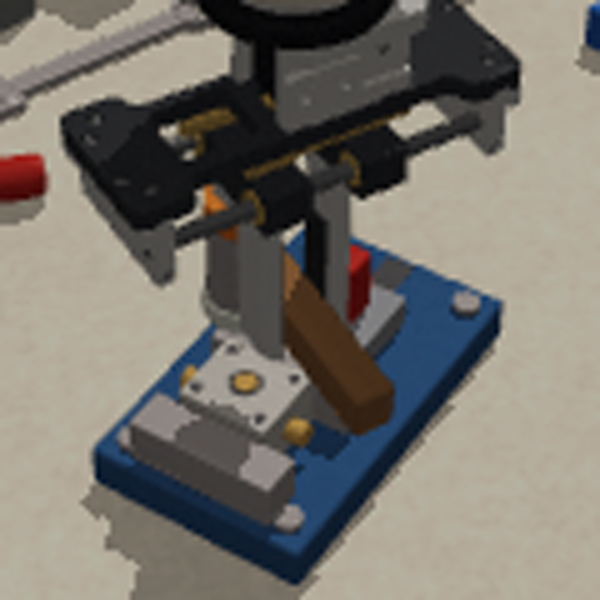

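The pin is now almost flush (crop px (246,382)). I'll give it a second, slightly deeper tap to make sure it is home, then return the mallet.

Run:
```python
from h import *
th=np.radians(-15.1);u=np.array([np.cos(th),np.sin(th),0]);S=np.array([.4862,.1423,0])-.042*u
robot.move_linear(S+[0,0,.125],.2);robot.pause(.1)
r=robot.move_linear(S+[0,0,.0945],.1,threshold=28);st(f"tap {r}")
robot.move_linear(S+[0,0,.19],.25);robot.pause(.1)
G=np.array([.5500,.4050,0])-.042*u
robot.move_linear(G+[0,0,.19],.3);robot.move_linear(G+[0,0,.06],.2);robot.pause(.1);st()
r=robot.move_linear(G+[0,0,.040],.03,threshold=5);st(f"down {r}")
f=robot.grab_frame("side");cv2.imwrite("pics/s7.png",cv2.resize(f[200:360,125:345,::-1],None,fx=3.6,fy=3.6,interpolation=cv2.INTER_CUBIC))
```

```text
tap False t18.80 [0.4456 0.1534 0.0944] [-0.5 -0.1 -2.9] 0.0198
 t21.52 [0.5101 0.4164 0.0616] [-0.2 -0.  -1.9] 0.0196
down True t22.18 [0.5091 0.4158 0.0398] [-1.3 -1.4  7.4] 0.02
```

View pics/s7.png

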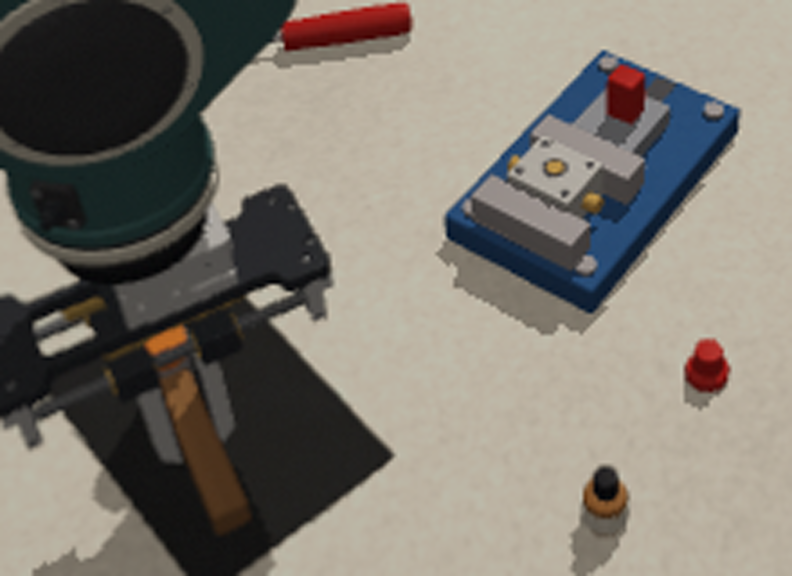

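The mallet is on the mat. The second tap reached z = 0.094 with no contact force, so the handle must have pitched in the grip. I'll release it so it levels itself, grip it again, then feel the pin's height before tapping again.

Run:
```python
from h import *
th=np.radians(-15.1);u=np.array([np.cos(th),np.sin(th),0]);G=np.array([.5500,.4050,0])-.042*u
robot.gripper_to(.05);robot.pause(.3);st("open")
robot.move_linear(G+[0,0,.045],.1)
robot.gripper_to(0.0);st("grip")
robot.move_linear(G+[0,0,.19],.25)
S=np.array([.4862,.1423,0])-.042*u
robot.move_linear(S+[0,0,.19],.3);robot.move_linear(S+[0,0,.115],.25);robot.pause(.2);st("pre")
r=robot.move_linear(S+[0,0,.094],.02,threshold=4);st(f"probe {r}")
robot.move_linear(S+[0,0,.115],.2)
```

```text
open t23.18 [0.5088 0.4153 0.0391] [ 0.2 -0.   0.2] 0.0503
grip t24.01 [0.5094 0.4159 0.0449] [-0.7 -0.1 -0.6] 0.0197
pre t26.57 [0.4464 0.1536 0.1163] [ 0.3 -0.1 -3.5] 0.0201
probe True t27.34 [0.4453 0.1533 0.0988] [-0.4  0.   4.1] 0.0195
```

The probe puts the pin top at about z = 0.058, against 0.0585 when fully home, so it looks home. I'll give one more tap for safety and then set the mallet down.

Run:
```python
from h import *
th=np.radians(-15.1);u=np.array([np.cos(th),np.sin(th),0]);S=np.array([.4862,.1423,0])-.042*u
G=np.array([.5450,.4030,0])-.042*u
robot.move_linear(S+[0,0,.130],.2);robot.pause(.1)
r=robot.move_linear(S+[0,0,.0965],.15,threshold=35);st(f"tap {r}")
robot.move_linear(S+[0,0,.19],.25)
robot.move_linear(G+[0,0,.19],.3);robot.move_linear(G+[0,0,.06],.2);robot.pause(.1)
r=robot.move_linear(G+[0,0,.038],.03,threshold=4);st(f"down {r}")
robot.gripper_to(.05);robot.pause(.3)
robot.move_linear(robot.get_state()['ee_pos']+[0,0,.17],.2)
robot.move_ptp([.40,-.25,.3],down(np.radians(0)));robot.pause(.5);st()
f=robot.grab_frame("top");g=robot.grab_frame("side")
a=cv2.resize(f[170:280,90:290,::-1],None,fx=4,fy=4,interpolation=cv2.INTER_CUBIC)[:,:800]
b=g[220:360,125:340,::-1];b=cv2.resize(b,(800,int(140*800/215)))[:,:]
cv2.imwrite("pics/e1.png",cv2.resize(np.vstack([a,b]),(480,576*1)));cv2.imwrite("pics/g8.png",g[:,:,::-1]);cv2.imwrite("pics/f8.png",f[:,:,::-1])
```

```text
tap False t28.32 [0.4451 0.1534 0.0958] [-0.5 -0.6 -2.9] 0.0196
down True t31.55 [0.5041 0.414  0.0396] [-0.7  0.1  5.8] 0.0197
 t36.42 [ 0.4    -0.2499  0.3   ] [ 0.1  0.4 -0.2] 0.0501
```

View pics/e1.png

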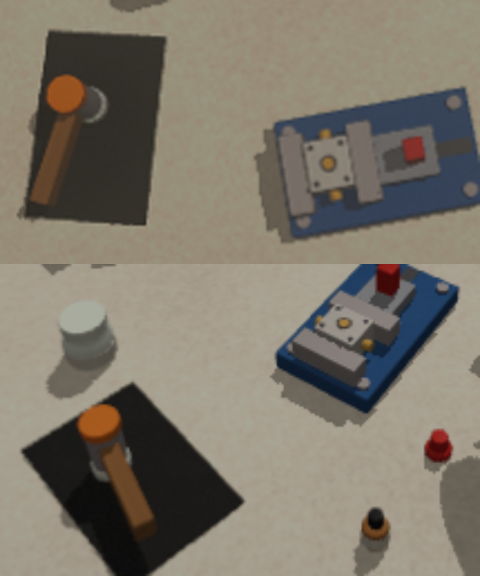

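The final view shows the mallet standing upright on the mat (head at (66,95)). The pin is almost flush with the block, the block is clamped between both jaws, and the jar, plug and vial haven't moved.

```bash
python3 -c "
from rig import robot
robot.sign_off()"
```

```text
the job is handed in; nothing more can be done
```

The job is handed in, at about 36 s on the robot's clock. My last checks suggest it worked, but the hand-in reports no verdict.

- **Clamping:** I pushed the jaw shut by its red post. The first push stopped early, and its force dropped off. A second push in small steps held about 20 N with no further motion. In the pictures the block looks square and touches both jaws.
- **Pin:** The first tap, at a mean of 0.2 m/s, drove the pin nearly flush. A slow probe with the re-gripped mallet put its top at about z = 0.058 m, against 0.0585 m when fully home. That is within the calibration error of 1–2 mm, and the pin still looks nearly flush in the final picture.
- **Follow-up taps:** Two later taps ended with no contact force. The mallet had probably tilted in the grip, because it met the mat about 5 mm lower than when it was picked up. I can't say those taps drove the pin any further.
- **Mallet and bystanders:** The last picture shows the mallet standing upright on the mat and the gripper clear. The jar, plug and vial look to be where they were. I didn't measure the bystanders, and the bottles and tools lie outside that picture. The arm did not go near them.

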